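# Change a riveting press cartridge

## Robot

A 7-joint arm with a two-finger parallel gripper is mounted at the origin on the work surface. World frame = base frame: x ahead of the robot, y to its left, z up, the work surface at z = 0. Lengths are in m, angles in degrees, forces in N, time in s.
With the tool pointing down it reaches from about 0.425 to 0.875 m from the base axis. Payload 4.7 kg.
Tool frame: the origin (TCP) lies on the centre line of the jaws, within the pads' length; the fingertips stand 17 mm ahead of it and the grasp point (between the pads) lies 2 mm behind it; z points along the fingers, y is the line along which they close (so a half turn about z gives the same grasp; the last joint's range is limited). The gripper opens to 87 mm and grips with 3 to 60 N. Pads are 19 mm wide; open, the fingers measure 117 mm over their backs; the gripper's body (75 mm by 190 mm) begins 51 mm behind the grasp point.
Start: joints at [-62.504, 18.392, -4.016, 83.108, 1.295, 78.541, -3.26], TCP at [0.292, 0.581, 0.215] pointing down, gripper open.
Joint ranges: [-163.93, 163.93], [-17.29, 119.83], [-79.2, 71.16], [3.27, 140.29], [-89.18, 269.18], [5.43, 117.66], [-154.24, 154.24]. Speed limits (degrees/s): [147.25, 147.25, 180, 180, 180, 180, 180].

## Interface

Orientations are given as [roll, pitch, yaw] about the fixed x, y, z axes, in that order (R = Rz(yaw) Ry(pitch) Rx(roll)).
In Python, from cell import env, read_camera gives the robot as it stands.
- The arm moves only by the shell command python3 -m jog 'ROWS' [FORCE]. ROWS is JSON, a list of rows, each a list of 5 numbers: the opening, from 0 (shut) to 1 (fully open), then the shift along the tool's x, y, z each as a share of 0.02 m, from -1 to 1, then the turn about the tool's z as a share of 45 degrees, from -1 to 1. In form: [[gripper, x, y, z, yaw], ...]. A call has 1 to 12 rows; each row shifts and turns the commanded pose from where the row before left it, along the tool's axes as they then stand; what a row does not reach is not made up. A row lasts 1/12 s, in which the tool goes at most 41.7 mm and 7.16 degrees, less where a joint would pass 70% of its speed; a pose out of reach is approached as far as the arm can. A call with a number of a shift or a turn outside -1 to 1 is refused whole. A call with a gripper value outside its range is refused whole. The fingers move at their own pace and stop on an object; FORCE is the grip in N (left out, the last holds). Time passes only in rows, so rows that do not move let the fingers close. It gives the time, the measured TCP pose, the force, the opening and the grip force at its end, in the units of the state.
- env.get_obs(): the state, without advancing time (a new reading comes with each control period).
- read_camera(name): name is "scene" or "top" or "wrist"; returns a dict with "color" (480x640x3 uint8, red, green, blue), "range_z" (480x640 float32, m along the optical axis (not along the pixel's ray), 0 where there is no reading), "mtx" (3x3 intrinsics, pixels), "world_from_camera" (4x4, takes a point from camera to world coordinates); the wrist camera has in their place "T_tool_cam" (4x4, takes a point from camera to tool coordinates, whose origin is the TCP and whose axes are the flange's). Camera axes: x right, y down, z forward; pixel columns grow to the right and rows downward; lengths in m; the calibration is good to about 2 mm. The wrist camera is an equidistant fisheye: a pixel r from the principal point sees the ray r / f radians off the axis. A picture is of the moment at which its call begins: read the wrist's pose just before it.
- env.sign_off(): hands the job in; it is judged then, once.
The state is a dict: "time_s": time; "qpos": joint angles; "joint_velocities": joint speeds; "effort": joint torques, N m; "tool_pos": TCP position; "tool_rot": TCP orientation; "force": force on the tool from outside, world axes, zero at the start; "wrist_torque": the same for the moment, N m; "grip_width": finger opening in m; "grasp_force": force on a finger pad.
Only numpy, scipy, OpenCV 4.12 (cv2) and the standard library are available. Lean on these libraries where they do the work, as an engineer would, in place of code of your own. Each camera call takes 0.05 s, during which the arm holds its last target. There are 200 camera calls.

## Task

Pull the red-headed punch cartridge straight up out of the tool block, where a sprung detent holds it, and stand it upright on the black rubber mat and let go. Then take it again by its other pair of faces and stand it upright in the free bay of the rack, the one with the green floor plate, setting it down rather than dropping it. Never tip it over, and leave the yellow cartridges where they are.

Things in the scene. Friction and masses are not known exactly. Their poses are not given: they have to be found in the camera images.
- red_cartridge: the worn punch cartridge, red head, 120 mm tall, 0.3 to 0.55 kg, in one socket of the tool block. Steel shank 30 (x) by 50 (y) by 70 mm high; plastic head 34 (x) by 56 (y) by 50 mm high on it, 70 to 120 mm up. Across each y face of the shank a notch 5 mm deep, 20 to 36 mm up. Same after half a turn. Origin: centre of its underside, z up its length.
- yellow_cartridge: good cartridge, yellow head, in the other socket of the tool block; same shape and axes as the red one. Leave it there.
- holder: green tool block, fixed, on a dark steel base 90 (x) by 190 (y) by 15 mm; its origin is the centre of its underside, z up. Two sockets 38 mm either side of the origin along y, 33 (x) by 53 (y) mm inside, floor 15 mm and rim 70 mm above the table; walls 57 mm over their outsides in x. At both y ends of each socket a sprung round nose sits in the cartridge's notch.
- holder_cheeks (a point): top centre of the middle cheek, 132 mm over the holder's origin. Green cheeks, 33 mm wide in x, stand this high at both y ends of each seated head, 4 mm clear of it: a seated head (85 to 135 mm above the table) can be gripped only on its x faces, 34 mm apart. The noses click out under a pull of about 12 to 25 N; the shank is clear after 55 mm of lift.
- mat: black rubber mat 120 by 120 by 4 mm, fixed on the bench; its origin is the centre of its underside.
- rack: tool rack, fixed; its origin is the centre of its underside. Grey base 156 (x) by 82 (y) by 20 mm; four upright aluminium walls 6 mm thick, 60 mm long in y, standing to 138 mm above the table, make three bays 44 mm wide centred at x = -50, 0 and +50 mm. The bays' y ends are open but for lips, 64 mm apart inside, up to 30 mm above the table.
- free_bay: green plate 40 (x) by 60 (y) by 3 mm, fixed, on the floor of the one free bay, axes as the rack's; origin: centre of its underside, 20 mm above the table. The red cartridge is to stand on it, its x along the rack's x, head top 143 mm up: there it fits between the walls only so, and can be let go only from its y faces, 56 mm apart.
- rack_cartridge1: cartridge with yellow head in one rack bay; same shape as the red one. Leave it there.
- rack_cartridge2: cartridge with yellow head in another rack bay; same shape as the red one. Leave it there.
There are look-alikes about, which are no part of the job. What is shaped like the red_cartridge but blue is not meant. Of the things shaped like the mat, the black one is meant.

How it is judged:
By the outcome, as a careful person would: the job done as asked, in the order asked, and still so for the second after the job is handed in, with the robot touching nothing.
It also fails if it takes over 70 s, if anything falls off the work surface, if the arm or the gripper's body presses on something with over 40 N, if the wrist force passes 120 N, or if a joint passes its speed limit or range.

## Working session

There is one attempt and no reset: what is moved stays moved. The work goes in short steps, Python scripts to look and compute and a shell command to move; the robot and the scene stay as the last step left them, time stands still between calls to the robot, and variables do not carry over. Pictures are saved under pics/ and viewed, at most 10 in all, crops included, and the job is handed in when it is done.

```bash
mkdir -p pics; ls; python3 - <<'E'
from cell import env, read_camera
import cv2,numpy as np
o=env.get_obs()
print({k:np.round(v,3).tolist() for k,v in o.items()})
for n in("scene","top"):
    c=read_camera(n); cv2.imwrite(f"pics/{n}0.png",c["color"][...,::-1]); np.savez(f"pics/{n}0.npz",**c)
    print(n,c["mtx"].tolist(),np.round(c["world_from_camera"],3).tolist())
E
```

```text
pics
{'time_s': 0.0, 'qpos': [-62.503, 18.44, -4.014, 83.174, 1.295, 78.541, -3.26], 'joint_velocities': [0.007, 0.074, 0.013, -0.136, -0.015, 0.094, -0.015], 'effort': [0.0, -49.129, -0.404, -31.253, -0.064, 0.044, 0.0], 'tool_pos': [0.292, 0.58, 0.214], 'tool_rot': [-179.891, 0.006, 153.312], 'force': [-0.063, 0.464, -0.483], 'wrist_torque': [0.059, -0.035, -0.026], 'grasp_force': 0.0, 'grip_width': 0.087}
scene [[499.99281998289734, 0.0, 319.0887641916035], [0.0, 499.99281998289734, 241.83675991870268], [0.0, 0.0, 1.0]] [[-0.701, 0.61, -0.37, 0.848], [0.714, 0.604, -0.355, 0.294], [0.007, -0.513, -0.858, 0.802], [0.0, 0.0, 0.0, 1.0]]
top [[608.1765780704263, 0.0, 310.8963005793187], [0.0, 608.1765780704263, 240.19544564628416], [0.0, 0.0, 1.0]] [[-0.021, -0.989, 0.149, 0.385], [-1.0, 0.022, 0.006, 0.009], [-0.009, -0.148, -0.989, 1.194], [0.0, 0.0, 0.0, 1.0]]
```

View pics/scene0.png

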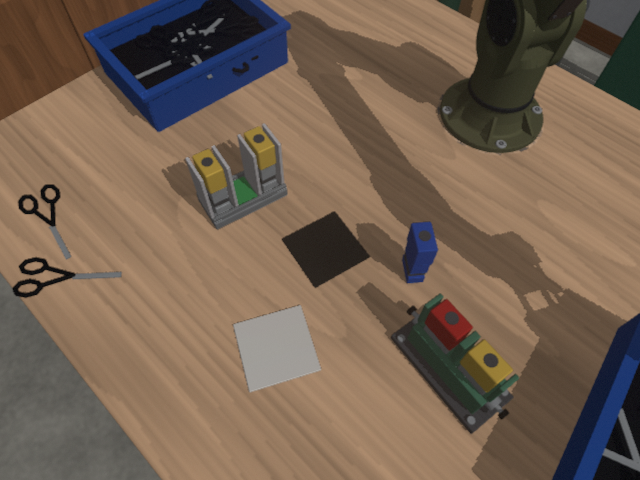

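View pics/top0.png

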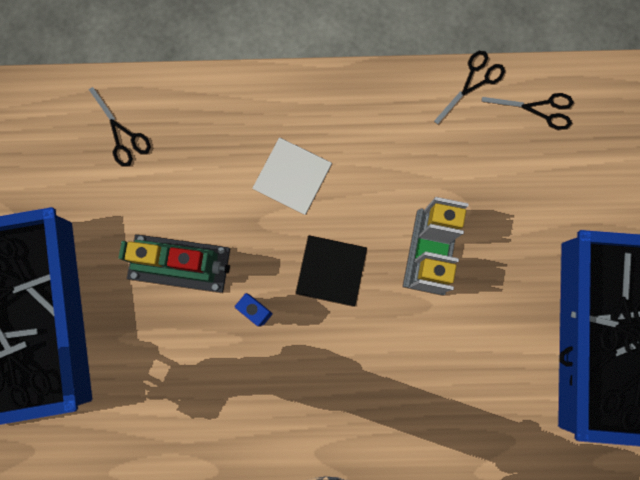

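The scene view shows the possible targets:
- **Cartridge:** the red head is at scene (449,324) and top (184,259). It could be confused with the blue decoy at scene (421,250) / top (253,309), or with the yellow heads at scene (490,362), (208,160) and (260,138).
- **Mat:** the black one is at scene (325,249) / top (331,271). The white one at scene (277,347) is a decoy.
- **Free bay:** the green plate is at scene (243,190) / top (434,248).

I choose the red head, the black mat and the green plate. Next I measure them from both views.

```bash
cat > h.py <<'E'
import numpy as np,cv2
def load(n): return dict(np.load(f"pics/{n}.npz"))
def cloud(c):
    v,u=np.mgrid[:480,:640]; z=c["range_z"]; K=c["mtx"]
    P=np.stack([(u-K[0,2])/K[0,0]*z,(v-K[1,2])/K[1,1]*z,z],-1)
    T=c["world_from_camera"]; return P@T[:3,:3].T+T[:3,3]
def rect(xy):
    (c,s,a)=cv2.minAreaRect((xy*1000).astype(np.float32)); return np.round(c,1),np.round(s,1),round(a,1)
def mask(c,u,v,w,h,f):
    hsv=cv2.cvtColor(c["color"],cv2.COLOR_RGB2HSV).astype(int); m=np.zeros((480,640),bool)
    m[v-h:v+h,u-w:u+w]=True
    return m&f(hsv[...,0],hsv[...,1],hsv[...,2])&(c["range_z"]>0)
red=lambda h,s,v:((h<8)|(h>172))&(s>120)&(v>60)
yel=lambda h,s,v:(h>18)&(h<32)&(s>130)&(v>90)
grn=lambda h,s,v:(h>45)&(h<85)&(s>90)
blk=lambda h,s,v:(v<60)
E
python3 - <<'E'
from h import *
J={"scene0":dict(red=(449,324,30,30,red),yel=(488,365,30,30,yel),mat=(325,249,60,50,blk),r1=(208,165,28,22,yel),r2=(262,145,25,25,yel),plate=(243,190,20,18,grn)),
"top0":dict(red=(184,259,25,20,red),yel=(140,252,22,18,yel),mat=(331,271,45,45,blk),r1=(449,214,22,20,yel),r2=(439,270,22,20,yel),plate=(434,248,22,16,grn))}
for n,d in J.items():
    c=load(n);P=cloud(c)
    for k,a in d.items():
        p=P[mask(c,*a)]; zt=np.percentile(p[:,2],90) if k!="plate" else np.median(p[:,2])
        q=p[abs(p[:,2]-zt)<.008]
        print(n,k,len(p),len(q),"z",np.round(np.median(q[:,2])*1e3,1),"mean",np.round(q[:,:2].mean(0)*1e3,1),"rect",*rect(q[:,:2]))
a=load("top0")["color"];b=load("scene0")["color"]
f=lambda im,u,v:cv2.resize(im[v-50:v+50,u-65:u+65],(390,300),interpolation=cv2.INTER_CUBIC)
cv2.imwrite("pics/crop.png",np.vstack([np.hstack([f(a,190,262),f(b,450,340)]),np.hstack([f(a,434,248),f(b,240,180)])])[...,::-1])
E
```

```text
scene0 red 1235 761 z 134.4 mean [520.4 241.4] rect [518.8 240.6] [56.  33.8] 79.3
scene0 yel 822 816 z 134.6 mean [532.2 316.3] rect [530.8 315.8] [55.3 34.1] 79.7
scene0 mat 3511 3509 z 3.7 mean [506.6 -19.1] rect [504.5 -20.7] [119.6 119.6] 76.6
scene0 r1 670 445 z 139.3 mean [ 585.8 -223.3] rect [ 584.3 -226.4] [57.1 32.6] 76.9
scene0 r2 663 402 z 139.3 mean [ 488.9 -201. ] rect [ 487.2 -203.7] [58.1 32.8] 76.9
scene0 plate 372 371 z 22.4 mean [ 532.9 -213.5] rect [ 534.2 -217.1] [58.2 38.2] 76.3
top0 red 553 515 z 135.4 mean [515.8 239.6] rect [516.4 240.4] [56.7 34.1] 80.9
top0 yel 515 505 z 135.7 mean [528.4 314.4] rect [528.9 315.3] [56.8 33.9] 81.1
top0 mat 3593 3528 z 4.9 mean [502.7 -22.3] rect [503.1 -22.4] [118.2 119.2] 76.6
top0 r1 602 516 z 140.9 mean [ 581.5 -226.7] rect [ 582.2 -227.5] [56.6 34.7] 76.4
top0 r2 621 533 z 140.8 mean [ 484.8 -204.1] rect [ 485.3 -205. ] [56.4 34.2] 76.7
top0 plate 408 407 z 23.9 mean [ 541.8 -216.2] rect [ 535.7 -218.2] [61.6 39.2] 78.1
```

View pics/crop.png

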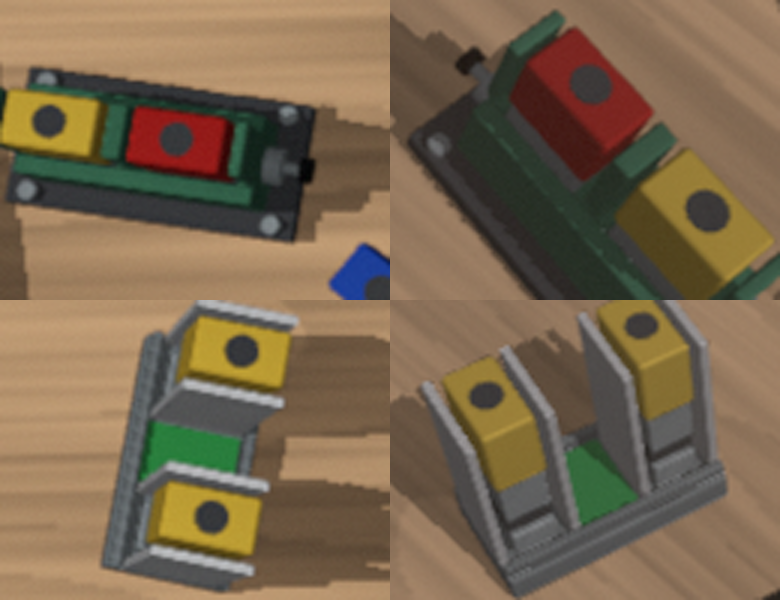

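The crops confirm the choice: the red head is seated between the cheeks, and the green plate sits in the middle bay. Measurements from the two views agree within about 3 mm:

| Item | Position (mm) | Top height (mm) | Expected (mm) |
|---|---|---|---|
| Red head | (517.5, 240.5) | z 135 | 135 |
| Mat | (504, -21.5) | z 4 | 4 |
| Free bay plate | (535, -216.5) | z 23 | 23 |

Holder yaw is -9.5° and rack yaw is -13.2°. First I turn the tool by 72.8°, so it closes along the head's x.

```bash
cat > go.py <<'E'
import sys,numpy as np
from cell import env
from scipy.spatial.transform import Rotation as R
x,y,z,yaw=map(float,sys.argv[1:5]); o=env.get_obs()
M=R.from_euler("xyz",o["tool_rot"],degrees=True).as_matrix()
d=M.T@(np.array([x,y,z])/1000-o["tool_pos"])
print("t",round(o["time_s"],2),"pos",np.round(np.array(o["tool_pos"])*1e3,1),"rot",np.round(o["tool_rot"],1),"F",np.round(o["force"],1),"w",round(o["grip_width"]*1e3,1),"q7",round(o["qpos"][6]))
print("tool shift total, units of 20mm:",np.round(d/.02,2),"turn units:",round(-((yaw-o["tool_rot"][2]+180)%360-180)/45,3))
E
python3 -m jog '[[1,0,0,0,0.147],[1,0,0,0,0.147],[1,0,0,0,0.147],[1,0,0,0,0.147],[1,0,0,0,0.147],[1,0,0,0,0.147],[1,0,0,0,0.147],[1,0,0,0,0.147],[1,0,0,0,0.147],[1,0,0,0,0.147],[1,0,0,0,0.147],[1,0,0,0,0]]' 55; python3 go.py 517.5 240.5 215 80.5
```

```text
time_s: 1.1
tool_pos: [0.2919, 0.5804, 0.2147]
tool_rot: [-180.0, 0.1, 80.4]
force: [0.4, -0.8, -0.6]
grip_width: 0.0872
grasp_force: 0.0
t 1.1 pos [291.9 580.4 214.7] rot [-1.80e+02  1.00e-01  8.04e+01] F [ 0.4 -0.8 -0.6] w 87.2 q7 -74
tool shift total, units of 20mm: [-14.87  13.96  -0.  ] turn units: -0.003
```

```bash
python3 -m jog '[[1,-0.75,0.7,0,0],[1,-0.75,0.7,0,0],[1,-0.75,0.7,0,0],[1,-0.75,0.7,0,0],[1,-0.75,0.7,0,0],[1,-0.75,0.7,0,0],[1,-0.75,0.7,0,0],[1,-0.75,0.7,0,0],[1,-0.75,0.7,0,0],[1,-0.75,0.7,0,0],[1,-0.75,0.7,0,0],[1,-0.75,0.7,0,0]]' && python3 -m jog '[[1,-0.75,0.7,0,0],[1,-0.75,0.7,0,0],[1,-0.75,0.7,0,0],[1,-0.75,0.7,0,0],[1,-0.75,0.7,0,0],[1,-0.75,0.7,0,0],[1,-0.75,0.7,0,0],[1,-0.6,0.65,0,0],[1,0,0,0,0]]'; python3 go.py 517.5 240.5 215 80.5
python3 - <<'E'
from cell import env, read_camera
import numpy as np,cv2
o=env.get_obs();c=read_camera("wrist");c["pos"]=o["tool_pos"];c["rot"]=o["tool_rot"]
np.savez("pics/w1.npz",**c);cv2.imwrite("pics/w1.png",c["color"][...,::-1]);print(c["mtx"].tolist(),np.round(c["T_tool_cam"],3).tolist())
E
```

```text
time_s: 2.1
tool_pos: [0.4284, 0.3746, 0.215]
tool_rot: [-180.0, 0.0, 80.8]
force: [0.7, 0.1, 0.1]
grip_width: 0.0868
grasp_force: 0.0
time_s: 2.85
tool_pos: [0.5208, 0.2373, 0.2152]
tool_rot: [179.9, 0.1, 80.4]
force: [0.3, -0.8, -0.4]
grip_width: 0.0869
grasp_force: 0.0
t 2.85 pos [520.8 237.3 215.2] rot [1.799e+02 1.000e-01 8.040e+01] F [ 0.3 -0.8 -0.4] w 86.9 q7 -34
tool shift total, units of 20mm: [ 0.13 -0.19  0.01] turn units: -0.003
[[371.64829954431775, 0.0, 321.75141888083357], [0.0, 371.64829954431775, 240.9809470640097], [0.0, 0.0, 1.0]] [[-0.0, -0.963, -0.268, 0.073], [1.0, -0.0, 0.001, 0.001], [-0.001, -0.268, 0.963, -0.169], [0.0, 0.0, 0.0, 1.0]]
```

View pics/w1.png

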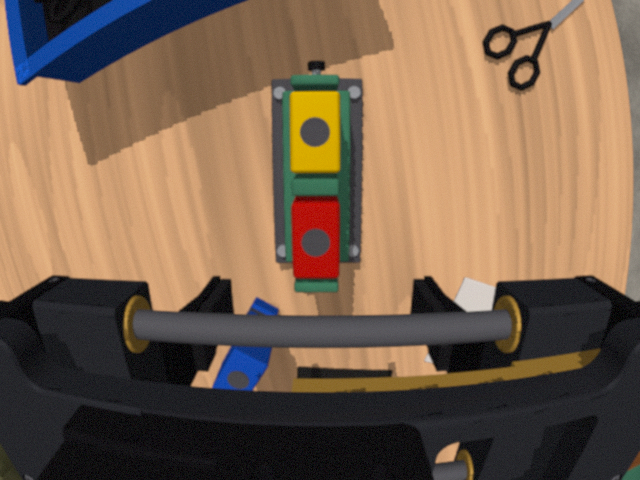

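The wrist view shows the red head at (316,240) and the yellow one at (316,132). The head is square to the fingers, and the blue decoy is at (240,365), well away. I compute the head's position from this view.

```bash
cat >> h.py <<'E'
from scipy.spatial.transform import Rotation as R
def wcloud(c):
    v,u=np.mgrid[:480,:640]; K=c["mtx"]; z=c["range_z"]
    a=(u-K[0,2])/K[0,0]; b=(v-K[1,2])/K[1,1]; t=np.hypot(a,b)+1e-9; s=np.tan(t)/t
    P=np.stack([a*s*z,b*s*z,z],-1); T=c["T_tool_cam"]; P=P@T[:3,:3].T+T[:3,3]
    M=R.from_euler("xyz",c["rot"],degrees=True).as_matrix(); return P@M.T+c["pos"]
E
python3 - <<'E'
from h import *
c=load("w1");P=wcloud(c)
for k,a in dict(red=(316,240,30,45,red),yel=(316,132,30,45,yel)).items():
    p=P[mask(c,*a)]; zt=np.percentile(p[:,2],80); q=p[abs(p[:,2]-zt)<.008]
    print(k,len(q),np.round(np.median(q[:,2])*1e3,1),*rect(q[:,:2]))
E
```

```text
red 3097 134.5 [518.6 242.6] [59.9 33.5] 81.2
yel 3425 134.6 [531.  315.8] [55.5 33.9] 80.1
```

```bash
python3 -m jog '[[1,0.16,-0.17,0,0],[1,0,0,0.8,0],[1,0,0,0.8,0],[1,0,0,0.8,0],[1,0,0,0.8,0],[1,0,0,0.8,0],[1,0,0,0.7,0],[1,0,0,0.6,0],[1,0,0,0,0],[1,0,0,0,0]]'; python3 go.py 518 241 109 80.5
```

```text
time_s: 3.73
tool_pos: [0.5146, 0.2466, 0.1088]
tool_rot: [-179.9, 0.0, 80.7]
force: [-0.2, -0.3, -0.1]
grip_width: 0.087
grasp_force: 0.0
t 3.73 pos [514.6 246.6 108.8] rot [-179.9    0.    80.7] F [-0.2 -0.3 -0.1] w 87.0 q7 -34
tool shift total, units of 20mm: [-0.25  0.21 -0.01] turn units: 0.004
```

```bash
python3 -m jog '[[1,-0.25,0.21,0,0],[1,0,0,0,0],[1,0,0,0,0],[1,0,0,0,0]]'; python3 go.py 518 241 109 80.5
```

```text
time_s: 4.07
tool_pos: [0.5194, 0.2401, 0.1101]
tool_rot: [179.9, -0.1, 80.5]
force: [0.2, -0.3, 1.1]
grip_width: 0.0873
grasp_force: 0.0
t 4.07 pos [519.4 240.1 110.1] rot [ 1.799e+02 -1.000e-01  8.050e+01] F [ 0.2 -0.3  1.1] w 87.3 q7 -33
tool shift total, units of 20mm: [ 0.03 -0.08  0.05] turn units: 0.0
```

```bash
python3 -m jog '[[1,0,-0.07,0,0],[0.5,0,0,0,0],[0.4,0,0,0,0],[0.3,0,0,0,0],[0,0,0,0,0],[0,0,0,0,0],[0,0,0,0,0],[0,0,0,0,0],[0,0,0,0,0],[0,0,0,0,0]]' 55; python3 go.py 518 241 109 80.5
```

```text
time_s: 4.9
tool_pos: [0.5175, 0.2403, 0.1093]
tool_rot: [180.0, -0.0, 80.5]
force: [-0.2, 0.2, 0.2]
grip_width: 0.0351
grasp_force: 0.6
t 4.9 pos [517.5 240.3 109.3] rot [180.   -0.   80.5] F [-0.2  0.2  0.2] w 35.1 q7 -33
tool shift total, units of 20mm: [0.04 0.02 0.01] turn units: 0.001
```

Width is 35 mm at first contact. I let the grip build, then pull up gently.

```bash
python3 -m jog '[[0,0,0,0,0],[0,0,0,0,0],[0,0,0,0,0],[0,0,0,0,0]]' 55; python3 -m jog '[[0,0,0,-0.1,0],[0,0,0,-0.1,0],[0,0,0,-0.1,0],[0,0,0,-0.1,0],[0,0,0,-0.1,0],[0,0,0,-0.1,0],[0,0,0,-0.1,0],[0,0,0,-0.1,0]]'; python3 go.py 518 241 125 80.5
```

```text
time_s: 5.23
tool_pos: [0.5175, 0.2403, 0.1093]
tool_rot: [-180.0, -0.0, 80.6]
force: [-0.6, -0.2, 1.0]
grip_width: 0.0335
grasp_force: 55.0
time_s: 5.9
tool_pos: [0.5177, 0.2403, 0.1261]
tool_rot: [180.0, -0.0, 80.6]
force: [-0.8, -0.3, -6.9]
grip_width: 0.0334
grasp_force: 55.0
t 5.9 pos [517.7 240.3 126.1] rot [180.   -0.   80.6] F [-0.8 -0.3 -6.9] w 33.4 q7 -33
tool shift total, units of 20mm: [0.03 0.01 0.05] turn units: 0.001
```

```bash
python3 -m jog '[[0,0,0,-0.4,0],[0,0,0,-0.5,0],[0,0,0,-0.5,0],[0,0,0,-0.6,0],[0,0,0,-0.7,0],[0,0,0,-0.8,0],[0,0,0,-0.8,0],[0,0,0,-0.8,0],[0,0,0,-0.7,0],[0,0,0,-0.4,0],[0,0,0,0,0]]'; python3 go.py 503.8 -21.5 250 76.8
python3 - <<'E'
from cell import env, read_camera
from h import *
for n in("scene","top"):
    c=read_camera(n); cv2.imwrite(f"pics/{n}1.png",c["color"][...,::-1]); np.savez(f"pics/{n}1.npz",**c)
E
```

```text
time_s: 6.82
tool_pos: [0.5191, 0.2408, 0.2529]
tool_rot: [179.7, -0.2, 80.5]
force: [0.8, 0.3, -2.5]
grip_width: 0.0332
grasp_force: 55.0
t 6.82 pos [519.1 240.8 252.9] rot [179.7  -0.2  80.5] F [ 0.8  0.3 -2.5] w 33.2 q7 -35
tool shift total, units of 20mm: [-13.06   1.4    0.1 ] turn units: 0.083
```

View pics/scene1.png

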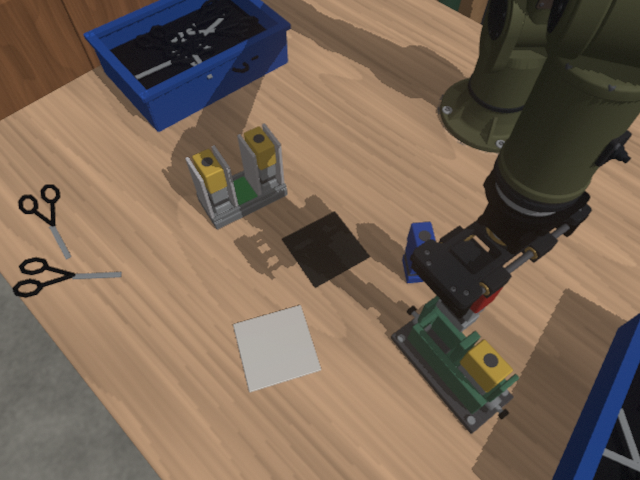

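The picture shows the cartridge out of the socket and hanging at (480,305). The yellow one is still seated at (490,365). I check how far it slipped in the grip.

```bash
python3 - <<'E'
from h import *
from cell import env
z=env.get_obs()["tool_pos"][2]*1e3
for n,a in(("scene1",(478,305,40,35,red)),("top1",(184,259,60,60,red))):
    c=load(n);P=cloud(c);m=mask(c,*a);p=P[m];print(n,len(p),np.round(np.percentile(p[:,2]*1e3,[1,5,50,95,99])-z,1) if len(p) else 0)
    if n=="scene1":
        g=P[270:345,440:520].reshape(-1,3); g=g[(np.hypot(g[:,0]-.519,g[:,1]-.241)<.032)&(g[:,2]>.05)&(g[:,2]<.225)]
        print(np.histogram(g[:,2]*1e3-z,bins=np.arange(-200,0,10)))
E
```

```text
scene1 259 [-19.2 -16.2   3.5  24.4  86.4]
(array([ 67, 157,  76,   0,   0,   0,   0,   1,   2,   0,   4, 119, 175,
        60,  27,  46,  32,  14,   0]), array([-200, -190, -180, -170, -160, -150, -140, -130, -120, -110, -100,
        -90,  -80,  -70,  -60,  -50,  -40,  -30,  -20,  -10]))
top1 309 [-16.3  -9.6  26.4  91.8  97.9]
```

```bash
python3 -m jog '[[0,-0.4,0.09,0,0],[0,-0.7,0.09,0,0],[0,-0.9,0.09,0,0],[0,-0.9,0.09,0,0],[0,-0.9,0.09,0,0],[0,-0.9,0.09,0,0],[0,-0.9,0.09,0,0],[0,-0.9,0.09,0,0],[0,-0.9,0.09,0,0],[0,-0.9,0.09,0,0],[0,-0.9,0.09,0,0],[0,-0.9,0.09,0,0]]' && python3 -m jog '[[0,-0.9,0.09,0,0],[0,-0.9,0.09,0,0],[0,-0.7,0.09,0,0],[0,-0.46,0.09,0,0],[0,0,0,0,0.083],[0,0,0,0,0],[0,0,0,0,0],[0,0,0,0,0]]'; python3 go.py 503.8 -21.5 100 76.8
python3 - <<'E'
from cell import env, read_camera
from h import *
z=env.get_obs()["tool_pos"]
for n in("scene","top"):
    c=read_camera(n); np.savez(f"pics/{n}2.npz",**c);P=cloud(c)
    m=(np.hypot(P[...,0]-z[0],P[...,1]-z[1])<.04)&(P[...,2]<z[2]-.02)&(c["range_z"]>0)
    h=P[...,2][m]*1e3-z[2]*1e3; print(n,np.histogram(h,bins=np.arange(-120,-15,4)))
    m2=mask(c,320,240,310,235,red)&m; print(len(P[m2]))
c=load("scene2");cv2.imwrite("pics/s2.png",cv2.resize(c["color"][100:320,220:500],None,fx=2.5,fy=2.5)[...,::-1])
E
```

```text
time_s: 7.92
tool_pos: [0.5046, 0.034, 0.2488]
tool_rot: [-180.0, 0.0, 80.4]
force: [-0.1, 0.9, -3.1]
grip_width: 0.0333
grasp_force: 55.0
time_s: 8.58
tool_pos: [0.5027, -0.022, 0.2491]
tool_rot: [-180.0, -0.0, 76.9]
force: [-0.0, 0.8, -3.0]
grip_width: 0.0334
grasp_force: 55.0
t 8.58 pos [502.7 -22.  249.1] rot [-180.    -0.    76.9] F [-0.   0.8 -3. ] w 33.4 q7 -14
tool shift total, units of 20mm: [0.04 0.05 7.45] turn units: 0.003
scene (array([ 0,  0,  0,  0,  0,  0, 22, 42, 42, 49, 54, 91, 49, 35, 21, 31, 53,
       57, 58, 49, 59, 59, 60, 21, 33,  0]), array([-120, -116, -112, -108, -104, -100,  -96,  -92,  -88,  -84,  -80,
        -76,  -72,  -68,  -64,  -60,  -56,  -52,  -48,  -44,  -40,  -36,
        -32,  -28,  -24,  -20,  -16]))
41
top (array([0, 0, 0, 0, 0, 0, 0, 0, 0, 0, 0, 0, 0, 0, 0, 0, 0, 0, 0, 0, 0, 0,
       0, 0, 0, 0]), array([-120, -116, -112, -108, -104, -100,  -96,  -92,  -88,  -84,  -80,
        -76,  -72,  -68,  -64,  -60,  -56,  -52,  -48,  -44,  -40,  -36,
        -32,  -28,  -24,  -20,  -16]))
0
```

View pics/s2.png

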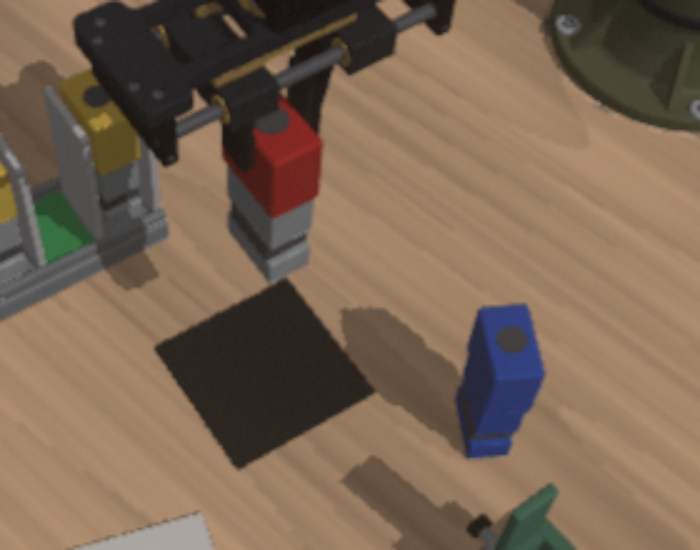

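The cartridge hangs upright over the mat, with its underside about 95 mm below the TCP, so it did not slip. I lower it to just above the mat.

```bash
python3 -m jog '[[0,0,0.05,0.5,0],[0,0,0,0.8,0],[0,0,0,0.9,0],[0,0,0,0.9,0],[0,0,0,0.9,0],[0,0,0,0.9,0],[0,0,0,0.9,0],[0,0,0,0.7,0],[0,0,0,0.4,0],[0,0,0,0.2,0],[0,0,0,0,0],[0,0,0,0,0]]'; python3 -m jog '[[0,0,0,0.06,0],[0,0,0,0.06,0],[0,0,0,0.05,0],[0,0,0,0.05,0],[0,0,0,0,0],[0,0,0,0,0]]'; python3 go.py 503.8 -21.5 98 76.8
```

```text
time_s: 9.68
tool_pos: [0.5044, -0.0222, 0.1077]
tool_rot: [180.0, -0.0, 76.8]
force: [-0.4, -0.3, -2.7]
grip_width: 0.033
grasp_force: 55.0
time_s: 10.18
tool_pos: [0.504, -0.0223, 0.1029]
tool_rot: [180.0, -0.0, 76.8]
force: [-0.2, -0.1, -2.9]
grip_width: 0.0337
grasp_force: 55.0
t 10.18 pos [504.  -22.3 102.9] rot [180.   -0.   76.8] F [-0.2 -0.1 -2.9] w 33.7 q7 -10
tool shift total, units of 20mm: [ 0.04 -0.02  0.25] turn units: 0.0
```

```bash
python3 -m jog '[[0,0,0,0.05,0],[0,0,0,0.05,0],[0,0,0,0.05,0],[0,0,0,0,0],[0,0,0,0,0]]'; python3 -m jog '[[0,0,0,0.05,0],[0,0,0,0.03,0],[0,0,0,0,0],[0,0,0,0,0]]'
```

```text
time_s: 10.6
tool_pos: [0.5039, -0.0223, 0.0998]
tool_rot: [-180.0, 0.0, 76.8]
force: [-0.1, 0.5, -3.1]
grip_width: 0.0334
grasp_force: 55.0
time_s: 10.93
tool_pos: [0.5041, -0.0223, 0.0983]
tool_rot: [180.0, -0.0, 76.8]
force: [-0.0, 0.6, -2.4]
grip_width: 0.0332
grasp_force: 55.0
```

```bash
python3 -m jog '[[0,0,0,0.04,0],[0,0,0,0,0],[0,0,0,0,0]]'; python3 -m jog '[[0,0,0,0.04,0],[0,0,0,0,0],[0,0,0,0,0]]'
```

```text
time_s: 11.18
tool_pos: [0.5042, -0.0223, 0.0982]
tool_rot: [180.0, -0.0, 76.8]
force: [-1.4, -0.0, 4.9]
grip_width: 0.0333
grasp_force: 55.0
time_s: 11.43
tool_pos: [0.5043, -0.0223, 0.0982]
tool_rot: [180.0, -0.1, 76.8]
force: [-3.7, -0.2, 10.8]
grip_width: 0.0336
grasp_force: 55.0
```

```bash
python3 -m jog '[[0.4,0,0,-0.04,0],[0.5,0,0,0,0],[0.7,0,0,0,0],[1,0,0,0,0],[1,0,0,0,0],[1,0,0,0,0],[1,0,0,0,0],[1,0,0,0,0],[1,0,0,0,0]]' 20; python3 -m jog '[[1,0,0,-0.3,0],[1,0,0,-0.5,0],[1,0,0,-0.8,0],[1,0,0,-0.8,0],[1,0,0,-0.6,0],[1,0,0,-0.4,0],[1,0,0,0,0],[1,0,0,0,0]]'
python3 go.py 503.8 -21.5 98 166.8
python3 - <<'E'
from cell import env, read_camera
from h import *
for n in("scene","wrist"):
    o=env.get_obs();c=read_camera(n)
    if n=="wrist": c["pos"]=o["tool_pos"];c["rot"]=o["tool_rot"]
    np.savez(f"pics/{n}3.npz",**c); P=wcloud(c) if n=="wrist" else cloud(c)
    p=P[mask(c,320,240,310,235,red)]; p=p[np.hypot(p[:,0]-.504,p[:,1]+.022)<.06]
    zt=np.percentile(p[:,2],90); q=p[abs(p[:,2]-zt)<.005]; print(n,len(p),len(q),round(zt*1e3,1),*rect(q[:,:2]),np.percentile(p[:,2],1))
a=load("scene3")["color"][100:320,220:500];b=load("wrist3")["color"]
cv2.imwrite("pics/s3.png",np.hstack([cv2.resize(a,(400,314)),cv2.resize(b,(400,314))])[...,::-1])
E
```

```text
time_s: 12.18
tool_pos: [0.504, -0.0223, 0.0974]
tool_rot: [180.0, 0.0, 76.8]
force: [-0.6, -0.2, -0.8]
grip_width: 0.0799
grasp_force: 0.0
time_s: 12.85
tool_pos: [0.5042, -0.0222, 0.1658]
tool_rot: [180.0, -0.0, 76.8]
force: [-0.8, 0.2, -0.5]
grip_width: 0.0867
grasp_force: 0.0
t 12.85 pos [504.2 -22.2 165.8] rot [180.   -0.   76.8] F [-0.8  0.2 -0.5] w 86.7 q7 -12
tool shift total, units of 20mm: [ 0.03 -0.03  3.39] turn units: -2.0
scene 934 483 124.6 [505.  -21.2] [56.  33.7] 77.5 0.07651720247500321
wrist 4770 4040 124.3 [505.1 -21.5] [56. 34.] 76.7 0.0034763865943112965
```

View pics/s3.png

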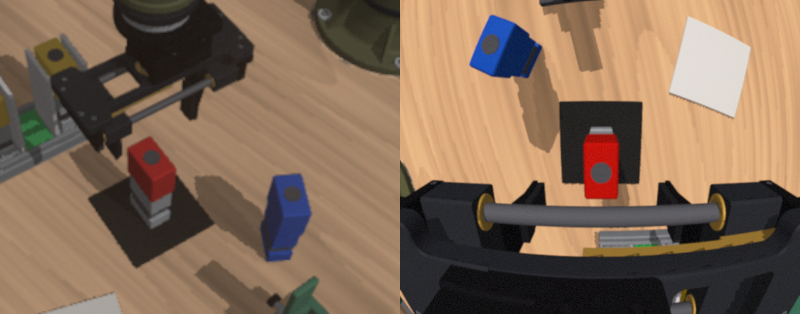

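The cartridge stands free and upright on the mat. Its head top is at 124 mm and its centre at (505,-21.4) from both views. I turn 90° to take the y faces.

```bash
python3 -m jog '[[1,0,0,0,0.154],[1,0,0,0,0.154],[1,0,0,0,0.154],[1,0,0,0,0.154],[1,0,0,0,0.154],[1,0,0,0,0.154],[1,0,0,0,0.154],[1,0,0,0,0.154],[1,0,0,0,0.154],[1,0,0,0,0.154],[1,0,0,0,0.154],[1,0,0,0,0.154]]'; python3 -m jog '[[1,0,0,0,0.152],[1,0,0,0,0],[1,0,0,0,0],[1,0,0,0,0]]'; python3 go.py 505 -21.4 102 -13.2
```

```text
time_s: 13.95
tool_pos: [0.5033, -0.0224, 0.1644]
tool_rot: [180.0, 0.1, -6.7]
force: [0.4, 0.9, -0.2]
grip_width: 0.087
grasp_force: 0.0
time_s: 14.28
tool_pos: [0.5037, -0.0223, 0.165]
tool_rot: [180.0, 0.0, -13.0]
force: [-0.5, 0.4, -0.3]
grip_width: 0.0869
grasp_force: 0.0
t 14.28 pos [503.7 -22.3 165. ] rot [180.   0. -13.] F [-0.5  0.4 -0.3] w 86.9 q7 -102
tool shift total, units of 20mm: [ 0.06 -0.06  3.15] turn units: 0.004
```

```bash
python3 -m jog '[[1,0.05,-0.05,0.3,0],[1,0,0,0.5,0],[1,0,0,0.7,0],[1,0,0,0.7,0],[1,0,0,0.6,0],[1,0,0,0.35,0],[1,0,0,0,0],[1,0,0,0,0]]'; python3 -m jog '[[0.8,0,0,0,0],[0.7,0,0,0,0],[0.65,0,0,0,0],[0.6,0,0,0,0],[0.5,0,0,0,0],[0.4,0,0,0,0],[0,0,0,0,0],[0,0,0,0,0],[0,0,0,0,0],[0,0,0,0,0],[0,0,0,0,0]]' 40; python3 go.py 505 -21.4 102 -13.2
```

```text
time_s: 14.95
tool_pos: [0.505, -0.0217, 0.1021]
tool_rot: [180.0, 0.0, -13.2]
force: [0.3, -0.4, -0.3]
grip_width: 0.0872
grasp_force: 0.0
time_s: 15.87
tool_pos: [0.5054, -0.0216, 0.1027]
tool_rot: [-180.0, -0.0, -13.2]
force: [-0.1, -0.6, 3.3]
grip_width: 0.0555
grasp_force: 40.0
t 15.87 pos [505.4 -21.6 102.7] rot [-180.    -0.   -13.2] F [-0.1 -0.6  3.3] w 55.5 q7 -100
tool shift total, units of 20mm: [-0.02 -0.01  0.04] turn units: 0.0
```

The grip holds on the y faces at 55.5 mm. I lift, then refine the bay position.

```bash
python3 -m jog '[[0,0,0,-0.2,0],[0,0,0,-0.4,0],[0,0,0,-0.7,0],[0,0,0,-0.9,0],[0,0,0,-0.9,0],[0,0,0,-0.9,0],[0,0,0,-0.9,0],[0,0,0,-0.9,0],[0,0,0,-0.9,0],[0,0,0,-0.8,0],[0,0,0,-0.5,0],[0,0,0,-0.2,0]]'; python3 -m jog '[[0,0,0,0,0],[0,0,0,0,0]]'; python3 go.py 534.9 -216.5 265 -13.2
python3 - <<'E'
from h import *
from cell import env, read_camera
o=env.get_obs();c=read_camera("wrist");c["pos"]=o["tool_pos"];c["rot"]=o["tool_rot"];np.savez("pics/w4.npz",**c)
# walls: points 125..150 mm high, grey, in the rack area, from the three views
ax=np.array([np.cos(np.radians(-13.2)),np.sin(np.radians(-13.2))]);ay=np.array([-ax[1],ax[0]])
for n in("scene0","top0","w4"):
    c=load(n);P=wcloud(c) if n[0]=="w" else cloud(c)
    hsv=cv2.cvtColor(c["color"],cv2.COLOR_RGB2HSV)
    m=(c["range_z"]>0)&(np.hypot(P[...,0]-.535,P[...,1]+.2165)<.11)&(P[...,2]>.13)&(P[...,2]<.147)
    for k,mm in(("wall",m&(hsv[...,1]<60)),("yel",m&yel(*[hsv[...,i].astype(int) for i in range(3)]))):
        d=(P[mm][:,:2]-[.5349,-.2165])*1e3; print(n,k,mm.sum())
        if mm.sum(): print(" x",np.histogram(d@ax,bins=np.arange(-90,91,6))[0].tolist()," y",np.round(np.percentile(d@ay,[1,99]),1))
E
```

```text
time_s: 16.87
tool_pos: [0.5057, -0.0216, 0.2681]
tool_rot: [-179.9, -0.1, -13.2]
force: [0.2, -0.3, -2.9]
grip_width: 0.0556
grasp_force: 40.0
time_s: 17.03
tool_pos: [0.5047, -0.0216, 0.2657]
tool_rot: [180.0, 0.1, -13.2]
force: [-0.0, 0.2, -3.2]
grip_width: 0.0554
grasp_force: 40.0
t 17.03 pos [504.7 -21.6 265.7] rot [ 1.80e+02  1.00e-01 -1.32e+01] F [-0.   0.2 -3.2] w 55.4 q7 -104
tool shift total, units of 20mm: [3.69 9.15 0.03] turn units: 0.0
scene0 wall 597
 x [0, 1, 115, 3, 0, 12, 25, 19, 3, 0, 64, 53, 0, 0, 0, 0, 0, 0, 34, 83, 2, 1, 20, 28, 17, 0, 5, 112, 0, 0]  y [-28.7  30.8]
scene0 yel 889
 x [0, 0, 0, 0, 75, 72, 59, 62, 88, 66, 0, 0, 0, 0, 0, 0, 0, 0, 0, 0, 29, 92, 70, 69, 79, 108, 20, 0, 0, 0]  y [-26.1  29.7]
top0 wall 730
 x [0, 36, 100, 0, 0, 17, 31, 27, 0, 0, 126, 21, 0, 0, 0, 0, 0, 0, 89, 58, 0, 2, 29, 32, 14, 0, 54, 94, 0, 0]  y [-28.7  29.5]
top0 yel 1086
 x [0, 0, 0, 48, 117, 90, 74, 86, 108, 29, 0, 0, 0, 0, 0, 0, 0, 0, 0, 0, 97, 104, 82, 73, 88, 89, 1, 0, 0, 0]  y [-27.3  27.9]
w4 wall 2267
 x [0, 0, 346, 98, 0, 49, 102, 88, 8, 0, 239, 188, 0, 0, 0, 0, 0, 0, 156, 291, 0, 3, 86, 105, 61, 0, 15, 431, 1, 0]  y [-27.9  30.6]
w4 yel 3499
 x [0, 0, 0, 0, 329, 290, 241, 267, 343, 239, 0, 0, 0, 0, 0, 0, 0, 0, 0, 0, 223, 363, 273, 250, 293, 350, 38, 0, 0, 0]  y [-26.1  28.7]
```

```bash
python3 - <<'E'
from h import *
ax=np.array([np.cos(np.radians(-13.2)),np.sin(np.radians(-13.2))]);ay=np.array([-ax[1],ax[0]])
for n in("scene0","top0","w4"):
    c=load(n);P=wcloud(c) if n[0]=="w" else cloud(c)
    hsv=cv2.cvtColor(c["color"],cv2.COLOR_RGB2HSV)
    m=(c["range_z"]>0)&(hsv[...,1]<60)&(P[...,2]>.134)&(P[...,2]<.147)
    d=(P[m][:,:2]-[.5349,-.2165])*1e3;X=d@ax;Y=d@ay;ok=abs(Y)<34;X=X[ok];Y=Y[ok];r=[]
    for lo,hi in((-85,-66),(-33,-18),(18,33),(66,85)):
        s=(X>lo)&(X<hi);a=np.polyfit(Y[s],X[s],1);r.append((round(X[s].mean(),1),round(np.degrees(np.arctan(-a[0])),1),round((Y[s].min()+Y[s].max())/2,1)))
    print(n,r,"mid",(r[1][0]+r[2][0])/2,(r[0][0]+r[3][0])/2)
E
```

```text
scene0 [(np.float64(-74.6), np.float64(-0.1), np.float64(0.2)), (np.float64(-24.8), np.float64(0.2), np.float64(0.6)), (np.float64(25.2), np.float64(-0.1), np.float64(0.8)), (np.float64(74.9), np.float64(-0.1), np.float64(1.6))] mid 0.1999999999999993 0.15000000000000568
top0 [(np.float64(-76.2), np.float64(0.2), np.float64(-0.2)), (np.float64(-26.3), np.float64(0.1), np.float64(-0.2)), (np.float64(23.5), np.float64(-0.0), np.float64(0.2)), (np.float64(73.4), np.float64(0.3), np.float64(0.2))] mid -1.4000000000000004 -1.3999999999999986
w4 [(np.float64(-74.2), np.float64(-0.7), np.float64(0.7)), (np.float64(-24.5), np.float64(-0.0), np.float64(0.9)), (np.float64(25.3), np.float64(0.1), np.float64(0.3)), (np.float64(74.7), np.float64(0.0), np.float64(0.8))] mid 0.40000000000000036 0.25
```

All three views put the bay centre within 1.5 mm of (534.9,-216.5), and the wall yaw agrees with -13.2°. I carry the cartridge over.

```bash
python3 -m jog '[[0,0.12,0.3,0,0],[0,0.24,0.6,0,0],[0,0.36,0.9,0,0],[0,0.36,0.9,0,0],[0,0.36,0.9,0,0],[0,0.36,0.9,0,0],[0,0.36,0.9,0,0],[0,0.36,0.9,0,0],[0,0.36,0.9,0,0],[0,0.36,0.9,0,0],[0,0.24,0.6,0,0],[0,0.21,0.45,0,0]]'; python3 -m jog '[[0,0,0,0,0],[0,0,0,0,0],[0,0,0,0,0],[0,0,0,0,0]]'; python3 go.py 534.9 -216.5 122 -13.2
python3 - <<'E'
from h import *
from cell import read_camera,env
o=env.get_obs();s=read_camera("scene")["color"][60:260,120:400];w=read_camera("wrist")["color"]
cv2.imwrite("pics/s5.png",np.hstack([cv2.resize(s,(420,300)),cv2.resize(w,(380,300))])[...,::-1])
E
```

```text
time_s: 18.08
tool_pos: [0.5345, -0.2189, 0.2656]
tool_rot: [179.9, 0.1, -13.3]
force: [-0.1, -0.2, -3.4]
grip_width: 0.0557
grasp_force: 40.0
time_s: 18.42
tool_pos: [0.5355, -0.2151, 0.2663]
tool_rot: [-179.9, 0.0, -13.1]
force: [0.8, 1.2, -3.6]
grip_width: 0.0561
grasp_force: 40.0
t 18.42 pos [ 535.5 -215.1  266.3] rot [-179.9    0.   -13.1] F [ 0.8  1.2 -3.6] w 56.1 q7 -78
tool shift total, units of 20mm: [-0.01  0.08  7.21] turn units: 0.003
```

View pics/s5.png

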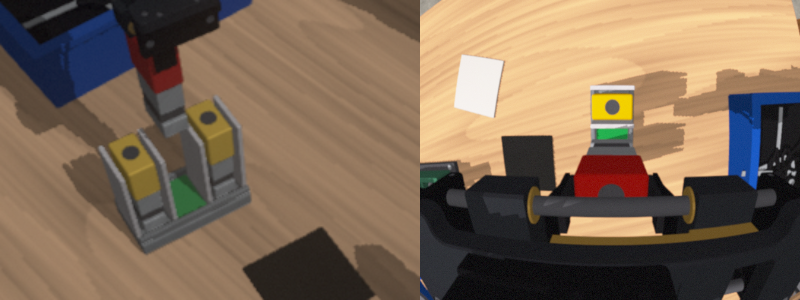

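The cartridge hangs upright over the free bay, with its axes lined up with the rack. I descend part way and check the position and force.

```bash
python3 -m jog '[[0,0,0.03,0.3,0],[0,0,0,0.6,0],[0,0,0,0.8,0],[0,0,0,0.8,0],[0,0,0,0.7,0],[0,0,0,0.5,0],[0,0,0,0.3,0],[0,0,0,0,0],[0,0,0,0,0]]'; python3 go.py 534.9 -216.5 121 -13.2
```

```text
time_s: 19.27
tool_pos: [0.5352, -0.2172, 0.1864]
tool_rot: [180.0, 0.0, -13.2]
force: [-0.5, -0.0, -2.6]
grip_width: 0.0555
grasp_force: 40.0
t 19.27 pos [ 535.2 -217.2  186.4] rot [180.    0.  -13.2] F [-0.5 -0.  -2.6] w 55.5 q7 -76
tool shift total, units of 20mm: [-0.02 -0.03  3.27] turn units: 0.0
```

```bash
python3 -m jog '[[0,-0.02,-0.03,0.2,0],[0,0,0,0.4,0],[0,0,0,0.5,0],[0,0,0,0.5,0],[0,0,0,0.5,0],[0,0,0,0.4,0],[0,0,0,0.3,0],[0,0,0,0.15,0],[0,0,0,0,0],[0,0,0,0,0]]'; python3 go.py 534.9 -216.5 121 -13.2
```

```text
time_s: 20.1
tool_pos: [0.5351, -0.2167, 0.1275]
tool_rot: [180.0, -0.0, -13.2]
force: [0.4, -0.5, -3.2]
grip_width: 0.0557
grasp_force: 40.0
t 20.1 pos [ 535.1 -216.7  127.5] rot [180.   -0.  -13.2] F [ 0.4 -0.5 -3.2] w 55.7 q7 -74
tool shift total, units of 20mm: [-0.01 -0.01  0.33] turn units: 0.0
```

```bash
python3 -m jog '[[0,0,0,0.06,0],[0,0,0,0.06,0],[0,0,0,0.06,0],[0,0,0,0.05,0],[0,0,0,0,0],[0,0,0,0,0]]'; python3 -m jog '[[0,0,0,0.04,0],[0,0,0,0.04,0],[0,0,0,0,0],[0,0,0,0,0]]'
```

```text
time_s: 20.6
tool_pos: [0.5349, -0.2165, 0.1229]
tool_rot: [-180.0, -0.0, -13.2]
force: [-0.3, -0.3, -3.0]
grip_width: 0.0557
grasp_force: 40.0
time_s: 20.93
tool_pos: [0.5352, -0.2166, 0.1217]
tool_rot: [-180.0, -0.0, -13.2]
force: [-0.1, 0.1, 0.9]
grip_width: 0.0557
grasp_force: 40.0
```

Contact starts at 121.7 mm, where I expected it. One more small press, then release.

```bash
python3 -m jog '[[0,0,0,0.03,0],[0,0,0,0,0],[0,0,0,0,0],[0,0,0,0,0]]'; python3 -m jog '[[0.66,0,0,0,0],[0.7,0,0,0,0],[0.8,0,0,0,0],[1,0,0,0,0],[1,0,0,0,0],[1,0,0,0,0],[1,0,0,0,0],[1,0,0,0,0]]'
```

```text
time_s: 21.27
tool_pos: [0.5355, -0.2167, 0.1217]
tool_rot: [-180.0, -0.1, -13.2]
force: [-1.4, 1.0, 5.9]
grip_width: 0.0557
grasp_force: 40.0
time_s: 21.93
tool_pos: [0.5349, -0.2165, 0.1206]
tool_rot: [-180.0, -0.0, -13.2]
force: [0.9, -0.0, 0.4]
grip_width: 0.0857
grasp_force: 0.0
```

```bash
python3 -m jog '[[1,0,0,-0.3,0],[1,0,0,-0.5,0],[1,0,0,-0.8,0],[1,0,0,-0.9,0],[1,0,0,-0.9,0],[1,0,0,-0.9,0],[1,0,0,-0.9,0],[1,0,0,-0.6,0],[1,0,0,-0.3,0],[1,0,0,0,0],[1,0,0,0,0]]'
python3 - <<'E'
from h import *
from cell import read_camera,env
for n in("scene","wrist"):
    o=env.get_obs();c=read_camera(n)
    if n=="wrist": c["pos"]=o["tool_pos"];c["rot"]=o["tool_rot"]
    P=wcloud(c) if n=="wrist" else cloud(c)
    np.savez(f"pics/{n}6.npz",**c);p=P[mask(c,320,240,310,235,red)];p=p[np.hypot(p[:,0]-.535,p[:,1]+.2165)<.05];q=p[p[:,2]>np.percentile(p[:,2],90)-.006]
    print(n,len(p),np.median(q[:,2]),*rect(q[:,:2]))
s=load("scene6")["color"][60:260,120:400];w=load("wrist6")["color"]
cv2.imwrite("pics/s6.png",np.hstack([cv2.resize(s,(420,300)),cv2.resize(w,(380,300))])[...,::-1])
E
```

```text
time_s: 22.85
tool_pos: [0.5348, -0.2164, 0.2424]
tool_rot: [-180.0, 0.0, -13.2]
force: [0.2, 0.2, -0.4]
grip_width: 0.087
grasp_force: 0.0
scene 781 0.14232476877896516 [ 534.8 -215.6] [57.7 33.2] 76.5
wrist 3103 0.142431341357799 [ 535.3 -217. ] [55.7 34. ] 76.5
```

View pics/s6.png

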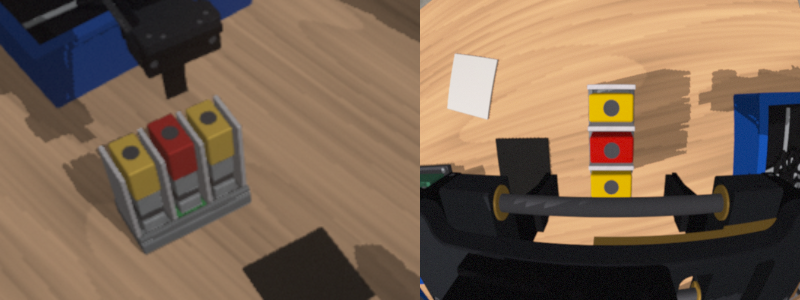

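The red cartridge stands upright in the middle bay with its head top at 142.5 mm and its centre at (535,-216.5). The gripper is clear and the yellow cartridges have not moved. I hand the job in.

```bash
python3 -c "
from cell import env
print(env.sign_off())"
```

```text
the job is handed in; nothing more can be done
None
```

The red cartridge was pulled from the tool block, stood on the black mat and let go, then regripped by its y faces and set down upright in the free rack bay; the job was handed in with the gripper clear at about 23 s.

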